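# Find the bowed plate by rocking it on the surface plate

### The job

One of the three aluminium plates on the dark granite surface plate is bowed and rocks. Press gently (never hard: well below 20 N) on the plates' ends to find it and hold it tipped for a moment, then take it by its grip bar and set it down softly, upright on the floor of the clear tray. Leave the two flat plates lying where they are and disturb nothing else.

Things in the scene. Friction and masses are not known exactly. Their poses are not given: they have to be found in the camera images.
- surface_plate: dark granite surface plate 190 (x) x 290 (y) x 35 mm high, kept in place on springy rubber feet that give 0.1 mm per N; origin at the centre of its underside, z up. Three aluminium plates lie side by side on it, about 92 mm apart along its y, lengths about along its x. They look alike and lie level at the same height when left alone.
- plate_1_top (a point): aluminium plate 130 (its x) x 60 (y) mm, 0.6 kg; underside 13 mm below the top. Black upright grip bar across the middle of the top: 12 mm thick in x, 36 long in y, 30 high above the top. Blue touch marks on the top at x = +50 and -50 mm. The point is the centre of the top face, at the foot of the bar; z up.
- plate_2_top (a point): plate just like the one of plate_1_top, and the same point. A flat plate pressed at a touch mark with 4 to 10 N sinks under 1 mm (with the feet) and stays level. The bowed one (any of the three) begins to tip at some 3 N: the pressed mark sinks 2.5 to 3.5 mm as the plate tips 0.1 rad, then it stops hard; let go, it falls back level.
- plate_3_top (a point): plate just like the one of plate_1_top, and the same point; x along the length, z up. Under each plate is a dark foot set back 8 mm from the edges.
- reject_tray: clear open tray 170x170 mm, walls 37 mm high and 2 mm thick, floor 2 mm thick, fixed to the bench; origin at the centre of its underside, x and y along its walls, z up.
- bench_timer: white bench timer, 62x68x19 mm; a bystander; origin at the centre of its underside.
- tips: blue box of pipette tips, 88x118x82 mm; a bystander; origin at the centre of its underside.
- dye: small white bottle with red cap, 34 wide and 67 high mm; a bystander; origin at the centre of its underside.
- dish: clear petri dish, 60 wide, 14 high mm; a bystander; origin at the centre of its underside.
- vial: small glass vial with a grey cap, 23 wide, 51 high mm; a bystander; origin at the centre of its underside.
- slides: light grey carton, 30x78x52 mm; a bystander; origin at the centre of its underside.

How it is judged:
By the outcome, as a careful person would: the job done as asked, in the order asked, and still so for the second after the job is handed in, with the robot touching nothing.
It also fails if it takes over 64 s, if anything falls off the work surface, if the arm or the gripper's body presses on something with over 40 N, if the wrist force passes 120 N, or if a joint passes its speed limit or range.

### The arm

A 6-joint arm with a two-finger parallel gripper is mounted at the origin on a cart in front of the work surface, level with it; the furniture and walls round the work are solid. World frame = base frame: x ahead of the robot, y to its left, z up, the work surface at z = 0. Lengths are in mm, angles in rad, forces in N, time in s.
With the tool pointing down it reaches from about 350 to 775 mm from the base axis. Payload 5.5 kg.
Tool frame: the origin (TCP) lies on the centre line of the jaws, within the pads' length; the fingertips stand ahead of it and the grasp point (between the pads) lies 11 mm behind it (bot.tip_reach is the z of the fingertips in the tool frame, in mm); z points along the fingers, y is the line along which they close (so a half turn about z gives the same grasp; the last joint's range is limited). The gripper opens to 85 mm and grips with 20 to 120 N. Pads are 22 mm wide; open, the fingers measure 114 mm over their backs; the gripper's body (76 mm by 85 mm) begins 54 mm behind the grasp point. The pads swing forward as they close: fully open they stand 13 mm farther back than shut.
Start: joints at [-1.422, 0.313, 0.046, 1.304, 0, 1.431], TCP at [163.756, -551.23, 239.323] pointing down, gripper open.
Joint ranges: [-2.76, 2.76], [-0.86, 1.69], [-1.03, 1.26], [-2.2, 2.34], [-1.47, 1.5], [-3.14, 3.14]. Speed limits (rad/s): [2.57, 2.57, 3.14, 3.14, 3.14, 3.14].

### API

Orientations are given as a unit quaternion [x, y, z, w].
In Python, from station import bot gives the robot as it stands.
- The arm moves only by the tool apply_moves, never from a script. Its argument "rows" is a list of rows, each a list of 7 numbers: the opening, from 0 (shut) to 1 (fully open), then the shift along the tool's x, y, z in mm, then the turn, a rotation vector about the tool's x, y, z in degrees. In form: [[jaw, dx, dy, dz, ax, ay, az], ...]. A call has exactly 10 rows; each row shifts and turns the commanded pose from where the row before left it, along the tool's axes as they then stand; what a row does not reach is not made up. A row lasts 1/8 s, in which the tool goes at most 62.5 mm and 10.7 degrees, less where a joint would pass 70% of its speed; a pose out of reach is approached as far as the arm can. A call with a gripper value outside its range is refused whole. The fingers move at their own pace and stop on an object; the grip force is fixed at half the most. Time passes only in rows, so rows that do not move let the fingers close, or fill a call up. It gives the time, the measured TCP pose, the force, the opening and the grip force at its end, in the units of the state.
- bot.get_state(): the state, without advancing time (a new reading comes with each control period).
- bot.snapshot(name): name is "side" or "top" or "wrist"; returns (picture, depth): 384x512x3 uint8, blue, green, red; 384x512 float32, mm along the optical axis (not along the pixel's ray), 0 where there is no reading.
- bot.camera_params(name): a dict with "fx", "fy", "cx", "cy" (pixels), "eye" and "rotation" of the camera in the world. Camera axes: x right, y up, looking along -z (the intrinsics and any distortion apply to the point x, -y, -z); pixel columns grow to the right and rows downward; lengths in mm; the calibration is good to about 2 mm. The wrist camera is an equidistant fisheye: a pixel r from the principal point sees the ray r / f radians off the axis. A picture is of the moment at which its call begins: read the wrist's pose just before it. camera_params takes no time and is no camera call; for the wrist camera it gives the pose at the moment of the call.
- bot.hand_in(): hands the job in; it is judged then, once.
Trained networks look in the newest picture that a camera, given by its name, has taken for a name from the list of things; names that differ only in an ending like _2 or _b are one class to them, and where a whole thing is asked for, a point or a joint stands for the part that bears it (a point fixed in the world has none). Each returns a list of dicts, best first, with "score" (0 to 1); they miss things now and then, are a little off and sometimes report something else, mostly with a low value. They report only what shows in the picture. A call takes as long as a camera call.
- bot.spot_in(thing, camera): "at" ([x, y, z] in mm, in world coordinates, good to about 4 mm: the middle of the surface that is visible of it).
The state is a dict: "time": time; "q": joint angles; "dq": joint speeds; "joint_torque": joint torques, N m; "ee_pos": TCP position; "tcp_rot": TCP orientation; "force": force on the tool from outside, world axes, zero at the start; "torque": the same for the moment, N m; "opening": finger opening in mm; "grasp_force": force on a finger pad.
Only numpy, scipy, OpenCV 4.12 (cv2) and the standard library are available. Lean on these libraries where they do the work, as an engineer would, in place of code of your own. Each camera call takes 0.05 s, during which the arm holds its last target. There are 200 camera calls.

## Working session

There is one attempt and no reset: what is moved stays moved. The work goes in short steps, Python scripts to look and compute and a tool call to move; the robot and the scene stay as the last step left them, time stands still between calls to the robot, and variables do not carry over. Pictures are saved under pics/ and viewed, at most 10 in all, crops included, and the job is handed in when it is done.

Besides the shell and the picture viewer there is one more tool, called after ">>>" as a command line: name --pt "numbers of a row" for each row, then --argument value for the rest. apply_moves: Moves the arm, as the interface text tells. Its arguments: {"type":"object","properties":{"rows":{"type":"array"}},"required":["rows"]}

```bash
ls; mkdir -p pics; cat > h.py <<'E'
import numpy as np, cv2
from station import bot
def pts(cam, depth):
    p=bot.camera_params(cam); v,u=np.mgrid[:384,:512]
    x=(u-p['cx'])/p['fx']; y=(v-p['cy'])/p['fy']
    c=np.stack([x*depth,-y*depth,-depth],-1)
    return c@np.array(p['rotation']).T+np.array(p['eye'])
E
python3 - <<'E'
from h import *
s=bot.get_state(); print(s, bot.tip_reach)
ims=[]
for c in("top","side"):
    im,d=bot.snapshot(c); ims.append(im); np.save(c+'.npy',pts(c,d)); cv2.imwrite(f'pics/{c}.png',im)
    p=bot.camera_params(c); print(c,np.round(p['eye']),np.round(p['rotation'],2).tolist(),p['fx'])
    for t in ("surface_plate","plate_1_top","reject_tray"):
        print(c,t,[(np.round(r['at']).tolist(),round(r['score'],2)) for r in bot.spot_in(t,c)])
E
```

```text
pics
{'time': 0.0, 'q': array([-1.42159501e+00,  3.13987589e-01,  4.49694153e-02,  1.30362253e+00,
        2.02937572e-05,  1.43118273e+00]), 'dq': array([-0.00065246,  0.00014337,  0.00152794,  0.00111065, -0.00088596,
       -0.00028948]), 'joint_torque': array([ 4.15307450e-04, -4.80626535e+01,  2.98534101e+01,  1.93835283e-02,
       -9.82190841e-05, -1.46018374e-05]), 'ee_pos': array([ 163.6818906 , -550.67858465,  238.41225705]), 'tcp_rot': array([ 9.89590931e-01,  1.43906007e-01,  5.72592620e-06, -9.22227437e-04]), 'force': array([-0.09932069, -0.89221039,  1.52031697]), 'torque': array([-0.02622545,  0.00889841, -0.03073792]), 'grasp_force': 0.0, 'opening': 85.11608390746585} 8.0Traceback (most recent call last):
  File "<stdin>", line 5, in <module>
  File "h.py", line 7, in pts
    return c@np.array(p['rotation']).T+np.array(p['eye'])
           ~^~~~~~~~~~~~~~~~~~~~~~~~~~
ValueError: matmul: Input operand 1 has a mismatch in its core dimension 0, with gufunc signature (n?,k),(k,m?)->(n?,m?) (size 4 is different from 3)
```

Rotation is a quaternion; fix.

```bash
sed -i "s/^import.*/&\nfrom scipy.spatial.transform import Rotation as R/; s/np.array(p\['rotation'\]).T/R.from_quat(p['rotation']).as_matrix().T/" h.py
python3 - <<'E'
from h import *
for c in("top","side"):
    im,d=bot.snapshot(c); np.save(c+'.npy',pts(c,d)); cv2.imwrite(f'pics/{c}.png',im)
    p=bot.camera_params(c); print(c,p)
    for t in ("surface_plate","plate_1_top","reject_tray"):
        print(c,t,[(np.round(r['at']).tolist(),round(r['score'],2)) for r in bot.spot_in(t,c)])
E
```

```text
top {'fx': 450.43661071112206, 'fy': 450.43661071112206, 'cx': 258.8972174794159, 'cy': 193.05510832901328, 'eye': array([ 470.83960313,  113.97280136, 1488.04276416]), 'rotation': array([-0.01558452,  0.01828671,  0.71539161, -0.69831051])}
top surface_plate [([488.0, 47.0, 39.0], 0.96)]
top plate_1_top [([506.0, -58.0, 48.0], 0.61), ([543.0, 530.0, 43.0], 0.19)]
top reject_tray [([439.0, -321.0, 2.0], 0.78)]
side {'fx': 438.3760899522215, 'fy': 438.3760899522215, 'cx': 254.07331213922964, 'cy': 189.53840445188294, 'eye': array([ 292.58268362, 1205.0448785 ,  904.17712312]), 'rotation': array([-0.05822087,  0.4461664 ,  0.88756284, -0.09888415])}
side surface_plate [([476.0, 118.0, 34.0], 0.89)]
side plate_1_top [([504.0, -46.0, 48.0], 0.79)]
side reject_tray [([436.0, -333.0, 7.0], 0.91), ([505.0, 43.0, 47.0], 0.2)]
```

View pics/top.png

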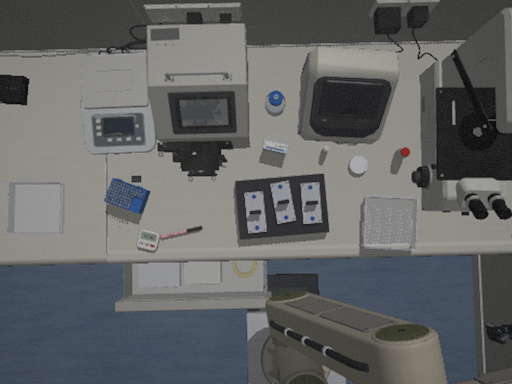

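View pics/side.png

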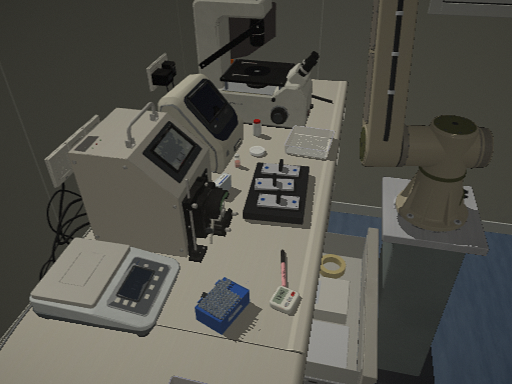

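The top view shows the plates at px (256,212), (283,203) and (311,203) on the granite, and the tray at (389,222). Next I measure the plates, granite and tray.

```bash
python3 - <<'E'
from h import *
P=np.load('top.npy'); im=cv2.imread('pics/top.png').astype(int)
z=P[...,2]; x=P[...,0]; y=P[...,1]
reg=(x>370)&(x<620)&(y>-130)&(y<200)
print('gran',np.median(z[reg&(z>28)&(z<40)]), 'bench',np.median(z[(x>350)&(x<420)&(y>250)&(y<300)]))
pl=reg&(z>43)&(z<54)
n,l,st,ce=cv2.connectedComponentsWithStats(pl.astype(np.uint8))
for i in range(1,n):
    if st[i,4]<100: continue
    m=cv2.dilate((l==i).astype(np.uint8),np.ones((3,3)))>0
    m=(m&(z>43))
    r=cv2.minAreaRect(np.c_[x[m],y[m]].astype(np.float32)); print('plate',r,np.median(z[l==i]),st[i,4])
n,l,st,ce=cv2.connectedComponentsWithStats((reg&(z>65)&(z<90)).astype(np.uint8))
for i in range(1,n): print('bar',st[i,4],[a[l==i].mean().round(1) for a in(x,y)],z[l==i].max(), x[l==i].min(),x[l==i].max(),y[l==i].min(),y[l==i].max())
bl=reg&(im[...,0]-im[...,2]>50)&(z>40)
n,l,st,ce=cv2.connectedComponentsWithStats(bl.astype(np.uint8),connectivity=8)
for i in range(1,n): print('blue',st[i,4],[a[l==i].mean().round(1) for a in(x,y,z)])
g=reg&(z>25)&(z<90); print('granite',cv2.minAreaRect(np.c_[x[g],y[g]].astype(np.float32)))
t=(x>300)&(x<560)&(y>-450)&(y<-190)
w=t&(z>12)&(z<60); print('tray',cv2.minAreaRect(np.c_[x[w],y[w]].astype(np.float32)),w.sum(),np.percentile(z[w],[5,50,95]))
c=cv2.resize(cv2.imread('pics/top.png')[165:260,225:425],(800,380),interpolation=cv2.INTER_CUBIC); cv2.imwrite('pics/topc.png',c)
E
```

```text
gran 34.44398933744469 bench 0.09461911540051915
plate ((504.7193298339844, 61.0826416015625), (129.9397735595703, 115.00711059570312), 8.919596672058105) 47.50095023108213 632
plate ((504.9692687988281, 11.948684692382812), (203.1759490966797, 128.24307250976562), 89.2812728881836) 47.55967212245582 644
plate ((478.9294128417969, 122.65801239013672), (129.71646118164062, 59.77444839477539), 4.203587532043457) 47.629404665800394 650
bar 45 [np.float64(508.7), np.float64(34.1)] 84.3399222367625 502.4096346451404 514.9021227443686 17.12387267535658 51.89820351839709
bar 43 [np.float64(504.3), np.float64(-56.9)] 84.72214852959087 497.45778996683345 509.8225465330938 -73.47751547315745 -39.017787535628955
bar 44 [np.float64(478.9), np.float64(122.7)] 84.38527787363546 473.11738759603026 485.50900636841686 105.66533607978016 140.24584151892236
blue 1 [np.float64(470.8), np.float64(114.0), np.float64(1488.0)]
blue 9 [np.float64(559.7), np.float64(39.9), np.float64(48.1)]
blue 9 [np.float64(555.3), np.float64(-56.6), np.float64(47.3)]
blue 9 [np.float64(530.5), np.float64(124.6), np.float64(47.1)]
blue 9 [np.float64(460.9), np.float64(24.0), np.float64(47.2)]
blue 9 [np.float64(457.6), np.float64(-40.3), np.float64(207.5)]
blue 11 [np.float64(430.2), np.float64(117.5), np.float64(47.5)]
granite ((495.84259033203125, 35.97901916503906), (190.07664489746094, 290.5929260253906), 3.569988489151001)
tray ((449.330810546875, -322.79119873046875), (211.2671661376953, 221.92698669433594), 1.2784233093261719) 605 [14.52080573 32.40341492 48.74249672]
```

View pics/topc.png

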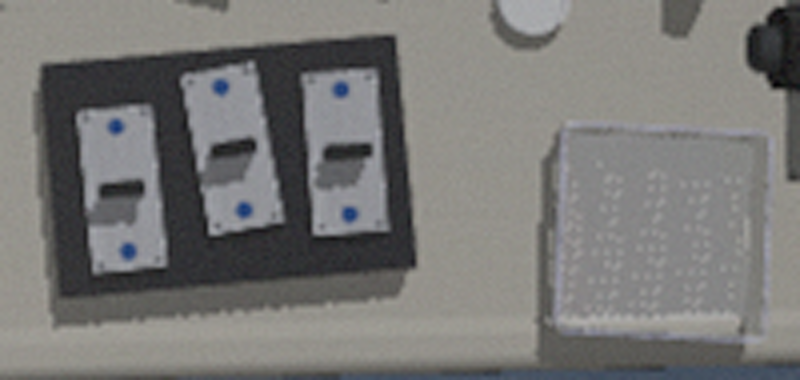

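```bash
cat >> h.py <<'E'
def yaw(s):
    x=R.from_quat(s['tcp_rot']).apply([1,0,0]); return np.degrees(np.arctan2(x[1],x[0]))
def plan(target,yawt,n):
    "rows of equal world steps to TCP target and tool-x yaw"
    s=bot.get_state(); p=s['ee_pos']; y=yaw(s); dy=(yawt-y+180)%360-180
    d=(np.array(target)-p)/n
    print('t',round(s['time'],2),'p',p.round(1),'yaw',round(y,2),'F',s['force'].round(1),'dyaw',round(dy,2), 'tip',bot.tip_reach)
    for i in range(n):
        a=np.radians(y+dy*i/n); c,q=np.cos(a),np.sin(a)
        print([round(d[0]*c+d[1]*q,1), round(d[0]*q-d[1]*c,1), round(-d[2],1),0,0,round(-dy/n,1)])
E
python3 - <<'E'
from h import *
p=bot.camera_params('top'); M=R.from_quat(p['rotation']).as_matrix(); e=np.array(p['eye'])
C=[]
for cx,cy in [(563,125),(770,133),(760,342),(553,332)]:
    u=225+cx/4;v=165+cy/4
    r=M@np.array([(u-p['cx'])/p['fx'],-(v-p['cy'])/p['fy'],-1]); C.append((e+r*(37-e[2])/r[2])[:2])
C=np.array(C);print(C.round(1),C.mean(0),np.linalg.norm(np.diff(C,axis=0),axis=1))
for i in range(4):
    d=C[(i+1)%4]-C[i]; print(np.degrees(np.arctan2(d[1],d[0])))
P=np.load('top.npy');x,y,z=P[...,0],P[...,1],P[...,2]
m=(abs(x-C[:,0].mean())<60)&(abs(y-C[:,1].mean())<60); print('floor z',np.percentile(z[m],[2,50,98]))
plan([456,-59,110],92,10)
E
```

```text
[[ 521.7 -236.8]
 [ 511.2 -403.7]
 [ 343.8 -388.8]
 [ 355.8 -222.9]] [ 433.13039569 -313.03820621] [167.17924982 168.12881169 166.3014408 ]
-93.59563855792635
174.9052534678039
85.84517728691283
-4.804639373610737
floor z [-5.0065789   1.4477782   8.37975027]
t 0.45 p [ 163.8 -551.2  239.2] yaw 16.55 F [-0.3 -0.5 -0.8] dyaw 75.45 tip 8.0
[np.float64(42.0), np.float64(-38.9), np.float64(12.9), 0, 0, np.float64(-7.5)]
[np.float64(46.8), np.float64(-33.0), np.float64(12.9), 0, 0, np.float64(-7.5)]
[np.float64(50.7), np.float64(-26.6), np.float64(12.9), 0, 0, np.float64(-7.5)]
[np.float64(53.7), np.float64(-19.7), np.float64(12.9), 0, 0, np.float64(-7.5)]
[np.float64(55.9), np.float64(-12.5), np.float64(12.9), 0, 0, np.float64(-7.5)]
[np.float64(57.0), np.float64(-5.0), np.float64(12.9), 0, 0, np.float64(-7.5)]
[np.float64(57.2), np.float64(2.5), np.float64(12.9), 0, 0, np.float64(-7.5)]
[np.float64(56.4), np.float64(10.0), np.float64(12.9), 0, 0, np.float64(-7.5)]
[np.float64(54.6), np.float64(17.3), np.float64(12.9), 0, 0, np.float64(-7.5)]
[np.float64(51.8), np.float64(24.3), np.float64(12.9), 0, 0, np.float64(-7.5)]
```

>>> apply_moves --pt "0 42 -38.9 12.9 0 0 -7.5" --pt "0 46.8 -33 12.9 0 0 -7.5" --pt "0 50.7 -26.6 12.9 0 0 -7.5" --pt "0 53.7 -19.7 12.9 0 0 -7.5" --pt "0 55.9 -12.5 12.9 0 0 -7.5" --pt "0 57 -5 12.9 0 0 -7.5" --pt "0 57.2 2.5 12.9 0 0 -7.5" --pt "0 56.4 10 12.9 0 0 -7.5" --pt "0 54.6 17.3 12.9 0 0 -7.5" --pt "0 51.8 24.3 12.9 0 0 -7.5"

```text
time: 1.7
ee_pos: [458.7, -58.3, 110.3]
tcp_rot: [0.696, 0.718, 0.0, 0.001]
force: [0.5, -1.4, 0.9]
opening: 0.2
grasp_force: 0.0
```

```bash
python3 - <<'E'
from h import *
plan([456,-59,74],92,1)
s=bot.get_state(); print(s['opening'])
im,d=bot.snapshot('wrist'); cv2.imwrite('pics/w1.png',im); print(bot.camera_params('wrist'))
E
```

```text
t 1.7 p [458.7 -58.3 110.3] yaw 91.8 F [ 0.5 -1.4  0.9] dyaw 0.2 tip 8.0
[np.float64(-0.6), np.float64(-2.8), np.float64(36.3), 0, 0, np.float64(-0.2)]
0.17537373514636523
{'fx': 297.3186396354542, 'fy': 297.3186396354542, 'cx': 255.34695248358852, 'cy': 190.40811919158935, 'eye': array([458.20057015,  23.59482068, 243.80875443]), 'rotation': array([-0.15037324, -0.00467154,  0.02036388,  0.98840851])}
```

View pics/w1.png

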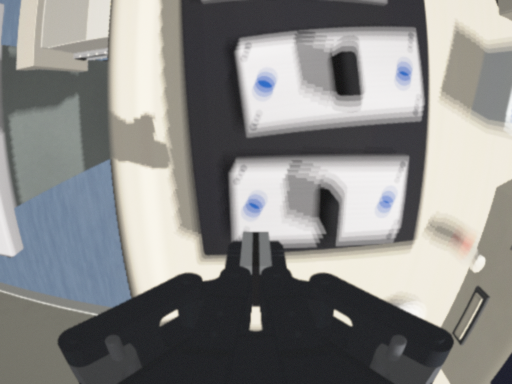

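The fingertip shows at (255,235), with plate C's marks at (255,205) and (385,202). I'll unproject the marks at z=48 to check against the top camera.

```bash
cat >> h.py <<'E'
def fish(u,v,z,p):
    a,b=u-p['cx'],v-p['cy']; r=np.hypot(a,b); t=r/p['fx']
    k=np.array([a/r*np.sin(t),-b/r*np.sin(t),-np.cos(t)])
    w=R.from_quat(p['rotation']).apply(k); e=np.array(p['eye']); return e+w*(z-e[2])/w[2]
E
python3 - <<'E'
from h import *
im=cv2.imread('pics/w1.png').astype(int); p=bot.camera_params('wrist')
bl=(im[...,0]-im[...,2]>70)&(im[...,0]>150)
n,l,st,ce=cv2.connectedComponentsWithStats(bl.astype(np.uint8))
for i in range(1,n):
    if st[i,4]>40: print(st[i,4],ce[i].round(),fish(*ce[i],48,p).round(1))
E
```

```text
60 [404.  73.] [561.7  53.   48. ]
148 [265.  84.] [464.4  34.8  48. ]
66 [386. 202.] [559.3 -42.2  48. ]
68 [254. 205.] [460.7 -48.4  48. ]
```

```bash
python3 - <<'E'
from h import *
s=bot.get_state(); print(s['ee_pos'],s['dq'].round(3),s['force'])
p=bot.camera_params('wrist'); im,d=bot.snapshot('wrist'); cv2.imwrite('pics/w2.png',im); im=im.astype(int); print(p['eye'])
bl=(im[...,0]-im[...,2]>70)&(im[...,0]>150)
n,l,st,ce=cv2.connectedComponentsWithStats(bl.astype(np.uint8))
for i in range(1,n):
    if st[i,4]>40:
        u,v=ce[i]; t=np.hypot(u-p['cx'],v-p['cy'])/p['fx']
        f=fish(u,v,48,p); dd=d[l==i].mean(); ax=-R.from_quat(p['rotation']).inv().apply(f-p['eye'])[2]
        print(st[i,4],ce[i].round(),f.round(1),'depth',dd,'expected',ax)
E
```

```text
[460.63177411 -52.82990921 108.89554157] [-0.1   -0.037 -0.03   0.058 -0.044  0.005] [ 2.080017    4.05510405 -1.38855709]
[458.20057015  23.59482068 243.80875443]
231 [401.  90.] [560.1  40.2  48. ] depth 182.60777 expected 183.56711736139883
322 [259. 100.] [461.3  24.4  48. ] depth 184.85402 expected 186.7678161817505
190 [379. 218.] [555.8 -55.8  48. ] depth 211.68837 expected 212.03580329998928
245 [246. 220.] [455.9 -60.   48. ] depth 211.45813 expected 211.7478016238697
```

>>> apply_moves --pt "0 0 0 6 0 0 0" --pt "0 0 0 6 0 0 0" --pt "0 0 0 6 0 0 0" --pt "0 0 0 6 0 0 0" --pt "0 0 0 6 0 0 0" --pt "0 0 0 4 0 0 0" --pt "0 0 0 2 0 0 0" --pt "0 0 0 2 0 0 0" --pt "0 0 0 0 0 0 0" --pt "0 0 0 0 0 0 0"

```text
time: 3.05
ee_pos: [457.8, -59.9, 72.4]
tcp_rot: [0.697, 0.717, 0.0, 0.0]
force: [-0.1, 0.2, -0.1]
opening: -0.1
grasp_force: 0.0
```

```bash
python3 - <<'E'
from h import *
plan([456,-60,60],92,1); s=bot.get_state(); print(s['dq'].round(3))
p=bot.camera_params('wrist'); im,d=bot.snapshot('wrist'); cv2.imwrite('pics/w3.png',im)
T=R.from_quat(s['tcp_rot']).as_matrix()
# 3D of central finger pixels, in tool frame
for u in range(246,266,3):
  o=[]
  for v in range(225,262,3):
    f=fish(u,v,0,p); k=f-p['eye']; ax=-R.from_quat(p['rotation']).inv().apply(k)[2]
    w=p['eye']+k*d[v,u]/ax; q=T.T@(w-s['ee_pos']); o.append(f"{q[1]:.0f},{q[2]:.0f}")
  print(u,o)
E
```

```text
t 3.05 p [457.8 -59.9  72.4] yaw 91.55 F [-0.1  0.2 -0.1] dyaw 0.45 tip 8.0
[np.float64(-0.0), np.float64(-1.8), np.float64(12.4), 0, 0, np.float64(-0.4)]
[ 0.002  0.     0.    -0.    -0.001  0.001]
246 ['-4,25', '-4,25', '-4,24', '-4,1', '-3,-3', '-3,-6', '-3,-9', '-3,-13', '-3,-15', '-3,-18', '-3,-21', '-3,-23', '-3,-25']
249 ['-3,24', '-3,24', '-3,24', '-2,1', '-2,-3', '-2,-7', '-2,-9', '-2,-12', '-2,-15', '-2,-17', '-2,-21', '-2,-23', '-2,-25']
252 ['-1,23', '-1,24', '-1,25', '-1,0', '-1,-3', '-0,-7', '-0,-9', '-0,-12', '-0,-14', '-0,-18', '-0,-21', '-0,-22', '-0,-25']
255 ['1,24', '1,24', '1,25', '1,1', '1,-2', '1,-5', '1,-9', '1,-13', '1,-15', '1,-18', '1,-21', '1,-23', '1,-25']
258 ['3,23', '3,23', '3,24', '2,1', '2,-1', '2,-6', '2,-9', '2,-13', '2,-15', '2,-18', '2,-20', '2,-22', '2,-26']
261 ['4,24', '4,24', '5,25', '4,2', '4,-3', '4,-7', '4,-9', '4,-12', '4,-15', '4,-18', '4,-21', '4,-24', '4,-26']
264 ['6,25', '6,24', '6,25', '6,2', '5,-2', '5,-7', '5,-8', '5,-13', '5,-15', '5,-17', '5,-20', '5,-22', '5,-25']
```

>>> apply_moves --pt "0 0 -1.8 2 0 0 0" --pt "0 0 0 3 0 0 0" --pt "0 0 0 3 0 0 0" --pt "0 0 0 2 0 0 0" --pt "0 0 0 1 0 0 0" --pt "0 0 0 0.8 0 0 0" --pt "0 0 0 0.6 0 0 0" --pt "0 0 0 0.6 0 0 0" --pt "0 0 0 0 0 0 0" --pt "0 0 0 0 0 0 0"

```text
time: 4.35
ee_pos: [455.9, -60.0, 59.3]
tcp_rot: [0.698, 0.717, 0.0, 0.0]
force: [-0.6, 0.2, 0.1]
opening: 0.1
grasp_force: 0.0
```

>>> apply_moves --pt "0 0 0 0.2 0 0 0" --pt "0 0 0 0.2 0 0 0" --pt "0 0 0 0.2 0 0 0" --pt "0 0 0 0.2 0 0 0" --pt "0 0 0 0.2 0 0 0" --pt "0 0 0 0.2 0 0 0" --pt "0 0 0 0 0 0 0" --pt "0 0 0 0 0 0 0" --pt "0 0 0 0 0 0 0" --pt "0 0 0 0 0 0 0"

```text
time: 5.6
ee_pos: [455.8, -60.0, 58.1]
tcp_rot: [0.698, 0.717, -0.0, 0.0]
force: [-0.9, 0.7, 0.5]
opening: -0.2
grasp_force: 0.0
```

>>> apply_moves --pt "0 0 0 0.3 0 0 0" --pt "0 0 0 0.3 0 0 0" --pt "0 0 0 0.3 0 0 0" --pt "0 0 0 0.2 0 0 0" --pt "0 0 0 0.2 0 0 0" --pt "0 0 0 0.2 0 0 0" --pt "0 0 0 0 0 0 0" --pt "0 0 0 0 0 0 0" --pt "0 0 0 0 0 0 0" --pt "0 0 0 0 0 0 0"

```text
time: 6.85
ee_pos: [455.8, -60.0, 56.6]
tcp_rot: [0.697, 0.717, -0.0, 0.0]
force: [0.7, 0.5, -0.2]
opening: 0.4
grasp_force: 0.0
```

>>> apply_moves --pt "0 0 0 0.2 0 0 0" --pt "0 0 0 0.2 0 0 0" --pt "0 0 0 0.2 0 0 0" --pt "0 0 0 0.2 0 0 0" --pt "0 0 0 0.1 0 0 0" --pt "0 0 0 0.1 0 0 0" --pt "0 0 0 0 0 0 0" --pt "0 0 0 0 0 0 0" --pt "0 0 0 0 0 0 0" --pt "0 0 0 0 0 0 0"

```text
time: 8.1
ee_pos: [455.8, -60.0, 55.6]
tcp_rot: [0.698, 0.717, -0.0, 0.0]
force: [0.1, -0.1, 3.8]
opening: 0.1
grasp_force: 1.8
```

>>> apply_moves --pt "0 0 0 0.1 0 0 0" --pt "0 0 0 0.1 0 0 0" --pt "0 0 0 0.1 0 0 0" --pt "0 0 0 0.1 0 0 0" --pt "0 0 0 0.1 0 0 0" --pt "0 0 0 0 0 0 0" --pt "0 0 0 0 0 0 0" --pt "0 0 0 0 0 0 0" --pt "0 0 0 0 0 0 0" --pt "0 0 0 0 0 0 0"

```text
time: 9.35
ee_pos: [455.9, -60.0, 55.3]
tcp_rot: [0.697, 0.717, 0.0, 0.0]
force: [-2.6, 0.7, 6.6]
opening: 0.1
grasp_force: 3.3
```

>>> apply_moves --pt "0 0 0 -3 0 0 0" --pt "0 0 0 -5 0 0 0" --pt "0 17 1.8 0 0 0 0" --pt "0 25 2 0 0 0 0" --pt "0 25 2 0 0 0 0" --pt "0 17.2 2 0 0 0 0" --pt "0 0 0 2.5 0 0 0" --pt "0 0 0 2 0 0 0" --pt "0 0 0 1 0 0 0" --pt "0 0 0 0.7 0 0 0"

```text
time: 10.6
ee_pos: [461.3, 23.9, 56.7]
tcp_rot: [0.698, 0.716, -0.0, -0.0]
force: [-0.2, 0.7, 0.1]
opening: 0.0
grasp_force: 0.0
```

>>> apply_moves --pt "0 0 0 0 0 0 0" --pt "0 0 0 0.1 0 0 0" --pt "0 0 0 0.2 0 0 0" --pt "0 0 0 0.2 0 0 0" --pt "0 0 0 0.2 0 0 0" --pt "0 0 0 0.1 0 0 0" --pt "0 0 0 0 0 0 0" --pt "0 0 0 0 0 0 0" --pt "0 0 0 0 0 0 0" --pt "0 0 0 0 0 0 0"

```text
time: 11.85
ee_pos: [461.4, 24.4, 56.1]
tcp_rot: [0.698, 0.717, -0.0, 0.0]
force: [-0.1, 0.2, 0.1]
opening: -0.2
grasp_force: 0.0
```

>>> apply_moves --pt "0 0 0 0.1 0 0 0" --pt "0 0 0 0.1 0 0 0" --pt "0 0 0 0.1 0 0 0" --pt "0 0 0 0.1 0 0 0" --pt "0 0 0 0.1 0 0 0" --pt "0 0 0 0.1 0 0 0" --pt "0 0 0 0.1 0 0 0" --pt "0 0 0 0 0 0 0" --pt "0 0 0 0 0 0 0" --pt "0 0 0 0 0 0 0"

```text
time: 13.1
ee_pos: [461.4, 24.4, 55.5]
tcp_rot: [0.698, 0.717, -0.0, 0.0]
force: [-0.6, 0.4, 5.4]
opening: 0.1
grasp_force: 2.6
```

>>> apply_moves --pt "0 0 0 0.1 0 0 0" --pt "0 0 0 0.1 0 0 0" --pt "0 0 0 0.1 0 0 0" --pt "0 0 0 0 0 0 0" --pt "0 0 0 0 0 0 0" --pt "0 0 0 0 0 0 0" --pt "0 0 0 0 0 0 0" --pt "0 0 0 0 0 0 0" --pt "0 0 0 0 0 0 0" --pt "0 0 0 0 0 0 0"

```text
time: 14.35
ee_pos: [461.4, 24.4, 55.3]
tcp_rot: [0.697, 0.717, -0.0, 0.0]
force: [-1.7, 0.4, 6.7]
opening: -0.2
grasp_force: 3.3
```

>>> apply_moves --pt "0 0 0 -3 0 0 0" --pt "0 0 0 -5 0 0 0" --pt "0 18 -5.6 0 0 0 0" --pt "0 29 -9 0 0 0 0" --pt "0 29 -9 0 0 0 0" --pt "0 18 -5 0 0 0 0" --pt "0 0 0 2.5 0 0 0" --pt "0 0 0 2 0 0 0" --pt "0 0 0 1 0 0 0" --pt "0 0 0 0.7 0 0 0"

```text
time: 15.6
ee_pos: [430.4, 117.0, 56.7]
tcp_rot: [0.698, 0.716, -0.0, 0.0]
force: [-0.5, -0.5, 0.5]
opening: -0.0
grasp_force: 0.0
```

>>> apply_moves --pt "0 0 0 0.2 0 0 0" --pt "0 0 0 0.2 0 0 0" --pt "0 0 0 0.2 0 0 0" --pt "0 0 0 0.2 0 0 0" --pt "0 0 0 0.2 0 0 0" --pt "0 0 0 0.2 0 0 0" --pt "0 0 0 0.1 0 0 0" --pt "0 0 0 0.1 0 0 0" --pt "0 0 0 0 0 0 0" --pt "0 0 0 0 0 0 0"

```text
time: 16.85
ee_pos: [430.2, 117.6, 55.5]
tcp_rot: [0.697, 0.717, -0.0, 0.0]
force: [-0.9, 0.1, 2.9]
opening: -0.3
grasp_force: 1.4
```

>>> apply_moves --pt "0 0 0 0.1 0 0 0" --pt "0 0 0 0.1 0 0 0" --pt "0 0 0 0.1 0 0 0" --pt "0 0 0 0.1 0 0 0" --pt "0 0 0 0.1 0 0 0" --pt "0 0 0 0.1 0 0 0" --pt "0 0 0 0 0 0 0" --pt "0 0 0 0 0 0 0" --pt "0 0 0 0 0 0 0" --pt "0 0 0 0 0 0 0"

```text
time: 18.1
ee_pos: [430.1, 117.6, 54.8]
tcp_rot: [0.697, 0.717, -0.0, -0.0]
force: [-1.6, -0.3, 3.8]
opening: 0.1
grasp_force: 1.9
```

>>> apply_moves --pt "0 0 0 0.2 0 0 0" --pt "0 0 0 0.2 0 0 0" --pt "0 0 0 0.2 0 0 0" --pt "0 0 0 0.2 0 0 0" --pt "0 0 0 0.2 0 0 0" --pt "0 0 0 0.2 0 0 0" --pt "0 0 0 0.1 0 0 0" --pt "0 0 0 0.1 0 0 0" --pt "0 0 0 0 0 0 0" --pt "0 0 0 0 0 0 0"

```text
time: 19.35
ee_pos: [429.7, 117.6, 53.3]
tcp_rot: [0.698, 0.717, -0.0, -0.0]
force: [-4.4, 0.8, 4.0]
opening: -0.1
grasp_force: 2.7
```

>>> apply_moves --pt "0 0 0 0.1 0 0 0" --pt "0 0 0 0.1 0 0 0" --pt "0 0 0 0.1 0 0 0" --pt "0 0 0 0.1 0 0 0" --pt "0 0 0 0.1 0 0 0" --pt "0 0 0 0.1 0 0 0" --pt "0 0 0 0 0 0 0" --pt "0 0 0 0 0 0 0" --pt "0 0 0 0 0 0 0" --pt "0 0 0 0 0 0 0"

```text
time: 20.6
ee_pos: [429.5, 117.5, 52.7]
tcp_rot: [0.697, 0.717, -0.001, -0.0]
force: [-5.9, -0.0, 4.5]
opening: -0.1
grasp_force: 2.9
```

>>> apply_moves --pt "0 0 -0.2 0.1 0 0 0" --pt "0 0 -0.2 0.1 0 0 0" --pt "0 0 -0.2 0.1 0 0 0" --pt "0 0 0 0 0 0 0" --pt "0 0 0 0 0 0 0" --pt "0 0 0 0 0 0 0" --pt "0 0 0 0 0 0 0" --pt "0 0 0 0 0 0 0" --pt "0 0 0 0 0 0 0" --pt "0 0 0 0 0 0 0"

```text
time: 21.85
ee_pos: [429.4, 117.5, 52.6]
tcp_rot: [0.697, 0.717, -0.0, -0.0]
force: [-4.5, 0.1, 3.9]
opening: -0.1
grasp_force: 2.9
```

```bash
python3 - <<'E'
from h import *
s=bot.get_state(); p=bot.camera_params('wrist'); im,d=bot.snapshot('wrist'); cv2.imwrite('pics/w4.png',im)
# plane of plate A top: bright pixels
k=np.array([[fish(u,v,0,p)-p['eye'] for u in range(0,512,2)] for v in range(0,384,2)])
ax=-(k@R.from_quat(p['rotation']).as_matrix())[...,2]
W=p['eye']+k*(d[::2,::2]/ax)[...,None]; g=im[::2,::2].min(-1)
m=(g>120)&(abs(W[...,1]-122)<26)&(abs(W[...,0]-479)<60)&(W[...,2]>38)&(W[...,2]<60)
A=np.c_[W[m][:,:2]-[479,122],np.ones(m.sum())]; print(m.sum(),np.linalg.lstsq(A,W[m][:,2],rcond=None)[0])
print(s['force'],s['ee_pos'])
E
```

```text
3063 [9.14423511e-02 4.41070707e-03 4.88094522e+01]
[-4.49645842  0.10525871  3.91244045] [429.43528822 117.54289112  52.57128281]
```

View pics/w4.png

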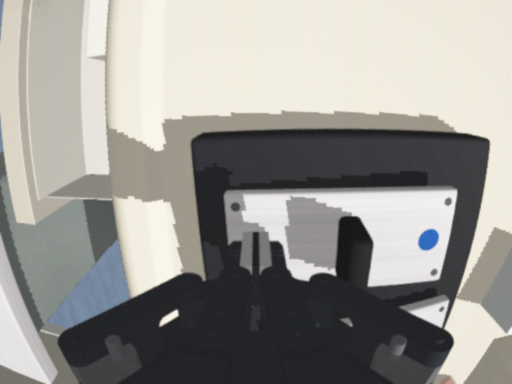

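>>> apply_moves --pt "0 0 0 -0.6 0 0 0" --pt "0 0 0 -0.7 0 0 0" --pt "0 0 0 -0.8 0 0 0" --pt "0 0 0 -0.9 0 0 0" --pt "0 0 0 -1.5 0 0 0" --pt "0 0 0 -6 0 0 0" --pt "0 0 0 -15 0 0 0" --pt "0.6 0 0 -20 0 0 0" --pt "0.6 0 0 -10 0 0 0" --pt "0.6 0 0 0 0 0 0"

```text
time: 23.15
ee_pos: [430.5, 117.6, 108.8]
tcp_rot: [0.698, 0.717, 0.001, 0.001]
force: [-0.3, -0.1, 0.3]
opening: 51.0
grasp_force: 0.0
```

```bash
python3 - <<'E'
from h import *
s=bot.get_state(); print(s['force'],s['dq'].round(3),s['opening'])
bot.snapshot('wrist'); p=bot.camera_params('wrist'); im,d=bot.snapshot('wrist'); cv2.imwrite('pics/w5.png',im)
im=im.astype(int); bl=(im[...,0]-im[...,2]>70)&(im[...,0]>130)
n,l,st,ce=cv2.connectedComponentsWithStats(bl.astype(np.uint8))
for i in range(1,n):
    if st[i,4]>40: print(st[i,4],ce[i].round(),fish(*ce[i],48,p).round(1))
k=np.array([[fish(u,v,0,p)-p['eye'] for u in range(512)] for v in range(384)])
ax=-(k@R.from_quat(p['rotation']).as_matrix())[...,2]
W=p['eye']+k*(d/ax)[...,None]
m=(abs(W[...,2]-78)<4)&(abs(W[...,0]-480)<25)&(abs(W[...,1]-122)<30)
q=W[m]; print(m.sum(),cv2.minAreaRect(q[:,:2].astype(np.float32)),np.percentile(q[:,2],[10,50,90]))
m=(im.min(-1)>120)&(abs(W[...,1]-122)<26)&(abs(W[...,0]-479)<60)&(W[...,2]>38)&(W[...,2]<60)
A=np.c_[W[m][:,:2]-[479,122],np.ones(m.sum())]; print(m.sum(),np.linalg.lstsq(A,W[m][:,2],rcond=None)[0])
s=bot.get_state(); print(s['dq'].round(3),s['ee_pos'])
plan([480,122,100],94,1)
E
```

```text
[-0.29954408 -0.07516326  0.34305977] [ 0.001  0.015 -0.024 -0.012  0.001 -0.001] 51.00915980806316
200 [389. 203.] [530.8 125.6  48. ]
261 [255. 211.] [431. 118.  48.]
134 [288. 313.] [461.6  24.7  48. ]
49 [370. 363.] [557.  -54.9  48. ]
956 ((480.83984375, 122.41401672363281), (12.683906555175781, 35.38953399658203), 4.674956321716309) [76.60670222 78.62797953 79.59713162]
8818 [ 1.10535346e-03 -2.39716955e-03  4.81106253e+01]
[-0.001  0.007 -0.009 -0.001  0.001 -0.   ] [429.46250454 117.53628906 107.70370418]
t 23.25 p [429.5 117.5 107.7] yaw 91.55 F [-0.2 -0.5 -0.7] dyaw 2.45 tip 8.0
[np.float64(3.1), np.float64(50.6), np.float64(7.7), 0, 0, np.float64(-2.5)]
```

>>> apply_moves --pt "0.6 0.8 12.5 0 0 0 -0.9" --pt "0.6 1 17 0 0 0 -1" --pt "0.6 0.8 15 0 0 0 -0.9" --pt "0.6 0.6 7 3 0 0 0" --pt "0.6 0 0 8 0 0 0" --pt "0.6 0 0 10 0 0 0" --pt "0.6 0 0 10 0 0 0" --pt "0.6 0 0 9 0 0 0" --pt "0.6 0 0 5 0 0 0" --pt "0.6 0 0 2.7 0 0 0"

```text
time: 24.5
ee_pos: [480.7, 123.2, 60.0]
tcp_rot: [0.68, 0.733, -0.0, -0.0]
force: [0.1, -0.8, 0.4]
opening: 51.0
grasp_force: 0.0
```

```bash
python3 - <<'E'
from h import *
plan([480.9,122.1,60],94.5,1)
E
```

```text
t 24.5 p [480.7 123.2  60. ] yaw 94.35 F [ 0.1 -0.8  0.4] dyaw 0.15 tip 8.0
[np.float64(-1.1), np.float64(0.1), np.float64(0.0), 0, 0, np.float64(-0.2)]
```

Aligned; close on the bar, with rows left for the fingers to settle, then lift gently.

>>> apply_moves --pt "0.6 -0.5 0 0 0 0 0" --pt "0.3 0 0 0 0 0 0" --pt "0.15 0 0 0 0 0 0" --pt "0.05 0 0 0 0 0 0" --pt "0 0 0 0 0 0 0" --pt "0 0 0 0 0 0 0" --pt "0 0 0 0 0 0 0" --pt "0 0 0 0 0 0 0" --pt "0 0 0 -0.5 0 0 0" --pt "0 0 0 -1 0 0 0"

```text
time: 25.75
ee_pos: [480.6, 122.8, 61.3]
tcp_rot: [0.68, 0.733, -0.0, -0.0]
force: [-1.3, 0.0, -4.7]
opening: 10.9
grasp_force: 60.3
```

>>> apply_moves --pt "0 0 0 -3 0 0 0" --pt "0 0 0 -6 0 0 0" --pt "0 0 0 -10 0 0 0" --pt "0 0 0 -15 0 0 0" --pt "0 0 0 -20 0 0 0" --pt "0 0 0 -20 0 0 0" --pt "0 0 0 -15 0 0 0" --pt "0 0 0 -8 0 0 0" --pt "0 0 0 0 0 0 0" --pt "0 0 0 0 0 0 0"

```text
time: 27.0
ee_pos: [480.4, 122.7, 158.2]
tcp_rot: [0.68, 0.733, -0.001, -0.0]
force: [0.4, 0.5, -6.3]
opening: 11.0
grasp_force: 60.2
```

```bash
python3 - <<'E'
from h import *
plan([433,-313,158],85.7,10)
bot.snapshot('side'); 
for c in('top','side'): print([(np.round(r['at']),r['score']) for r in bot.spot_in('reject_tray',c)] if c=='side' else '')
E
```

```text
t 27.0 p [480.4 122.7 158.2] yaw 94.35 F [ 0.4  0.5 -6.3] dyaw -8.65 tip 8.0
[np.float64(-43.1), np.float64(-8.0), np.float64(0.0), 0, 0, np.float64(0.9)]
[np.float64(-43.2), np.float64(-7.4), np.float64(0.0), 0, 0, np.float64(0.9)]
[np.float64(-43.3), np.float64(-6.7), np.float64(0.0), 0, 0, np.float64(0.9)]
[np.float64(-43.4), np.float64(-6.1), np.float64(0.0), 0, 0, np.float64(0.9)]
[np.float64(-43.5), np.float64(-5.4), np.float64(0.0), 0, 0, np.float64(0.9)]
[np.float64(-43.6), np.float64(-4.8), np.float64(0.0), 0, 0, np.float64(0.9)]
[np.float64(-43.6), np.float64(-4.1), np.float64(0.0), 0, 0, np.float64(0.9)]
[np.float64(-43.7), np.float64(-3.4), np.float64(0.0), 0, 0, np.float64(0.9)]
[np.float64(-43.7), np.float64(-2.8), np.float64(0.0), 0, 0, np.float64(0.9)]
[np.float64(-43.8), np.float64(-2.1), np.float64(0.0), 0, 0, np.float64(0.9)]

[(array([ 420., -352.,    6.]), 0.82)]
```

>>> apply_moves --pt "0 -15 -2.8 0 0 0 0.9" --pt "0 -35 -6 0 0 0 0.9" --pt "0 -50 -7.7 0 0 0 0.9" --pt "0 -55 -7.7 0 0 0 0.9" --pt "0 -55 -6.8 0 0 0 0.9" --pt "0 -55 -6 0 0 0 0.9" --pt "0 -55 -5.2 0 0 0 0.9" --pt "0 -50 -3.9 0 0 0 0.9" --pt "0 -35 -2.2 0 0 0 0.9" --pt "0 -22 -1 0 0 0 0.6"

```text
time: 28.35
ee_pos: [432.3, -306.8, 158.5]
tcp_rot: [0.735, 0.679, -0.0, -0.0]
force: [0.7, 1.4, -6.5]
opening: 11.0
grasp_force: 60.1
```

```bash
python3 - <<'E'
from h import *
bot.snapshot('wrist');bot.snapshot('wrist');bot.snapshot('wrist');bot.snapshot('wrist')
s=bot.get_state(); p=bot.camera_params('wrist'); im,d=bot.snapshot('wrist'); cv2.imwrite('pics/w6.png',im); print(s['dq'].round(3),p)
plan([433,-313,158],85.7,1)
im,d=bot.snapshot('top');cv2.imwrite('pics/top2.png',im)
E
```

```text
[ 0.023 -0.011 -0.013  0.001  0.001  0.001] {'fx': 297.3186396354542, 'fy': 297.3186396354542, 'cx': 255.34695248358852, 'cy': 190.40811919158935, 'eye': array([ 439.83653516, -227.68392611,  293.20627081]), 'rotation': array([-0.15146998,  0.00569342, -0.0376364 ,  0.98772867])}
t 28.6 p [ 433.  -303.7  158.6] yaw 85.67 F [-0.7  0.8 -5.6] dyaw 0.03 tip 8.0
[np.float64(-9.2), np.float64(0.7), np.float64(0.6), 0, 0, np.float64(-0.0)]
```

View pics/w6.png

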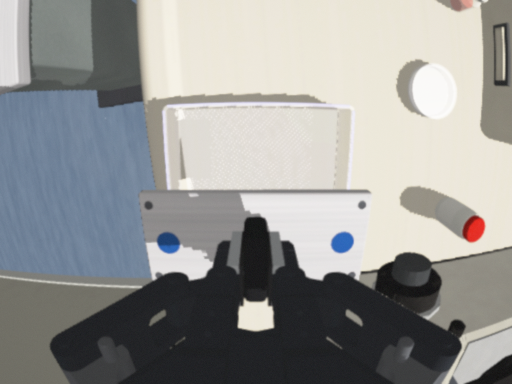

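```bash
python3 - <<'E'
from h import *
p=bot.camera_params('wrist')
for u,v in [(166,106),(352,105),(170,189),(349,188)]: print(fish(u,v,37,p).round(1))
P=np.load('top.npy');x,y,z=P[...,0],P[...,1],P[...,2]
m=(z>40)&(z<400)&(x>350)&(x<600)&(y<-230)&(y>-480); print(np.c_[x[m],y[m],z[m]].round()[::12][:25].tolist() if m.any() else 0)
E
```

```text
[ 361.8 -224.1   37. ]
[ 524.8 -234.9   37. ]
[ 355.2 -299.9   37. ]
[ 521.3 -311.4   37. ]
[[600.0, -405.0, 209.0], [599.0, -438.0, 212.0], [598.0, -474.0, 208.0], [596.0, -424.0, 211.0], [596.0, -459.0, 209.0], [594.0, -409.0, 213.0], [593.0, -445.0, 208.0], [592.0, -478.0, 211.0], [591.0, -416.0, 208.0], [590.0, -449.0, 211.0], [600.0, -403.0, 97.0], [596.0, -426.0, 132.0], [587.0, -428.0, 214.0], [587.0, -464.0, 211.0], [597.0, -404.0, 93.0], [592.0, -425.0, 136.0], [584.0, -427.0, 215.0], [584.0, -463.0, 212.0], [596.0, -397.0, 71.0], [593.0, -422.0, 104.0], [583.0, -417.0, 206.0], [581.0, -446.0, 217.0], [594.0, -380.0, 63.0], [590.0, -403.0, 106.0], [581.0, -401.0, 203.0]]
```

>>> apply_moves --pt "0 -3 1.2 0 0 0 0" --pt "0 -4 1.5 4 0 0 0" --pt "0 -2.5 1 10 0 0 0" --pt "0 0 0 15 0 0 0" --pt "0 0 0 15 0 0 0" --pt "0 0 0 12 0 0 0" --pt "0 0 0 8 0 0 0" --pt "0 0 0 4 0 0 0" --pt "0 0 0 0 0 0 0" --pt "0 0 0 0 0 0 0"

```text
time: 29.9
ee_pos: [436.7, -314.8, 91.4]
tcp_rot: [0.733, 0.68, -0.0, 0.001]
force: [0.3, -0.0, -6.7]
opening: 10.7
grasp_force: 60.0
```

```bash
python3 - <<'E'
from h import *
s=bot.get_state(); p=bot.camera_params('wrist'); im,d=bot.snapshot('wrist'); cv2.imwrite('pics/w7.png',im); print(s['dq'].round(3))
plan([436,-313.5,27],85.9,1)
E
```

```text
[-0.001 -0.001  0.002 -0.001 -0.001  0.   ]
t 29.95 p [ 436.7 -314.8   91.5] yaw 85.65 F [ 0.2 -0.2 -5.7] dyaw 0.25 tip 8.0
[np.float64(1.2), np.float64(-0.8), np.float64(64.5), 0, 0, np.float64(-0.3)]
```

View pics/w7.png

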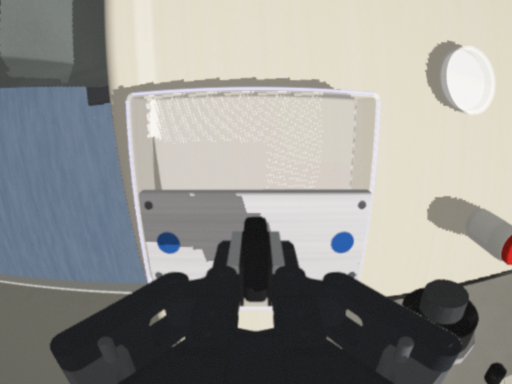

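The plate hangs above the tray; the rim corners show at (128,96) and (379,96). I'll check the centring before lowering.

```bash
python3 - <<'E'
from h import *
p=bot.camera_params('wrist')
C=[fish(u,v,37,p)[:2] for u,v in [(128,96),(379,96),(138,180),(373,180)]]
print(np.round(C,1))
a=C[1]-C[0]; a/=np.linalg.norm(a); print('yaw',np.degrees(np.arctan2(a[1],a[0])),'centre',(C[0]+C[1])/2+85*np.array([a[1],-a[0]]))
E
```

```text
[[ 359.9 -225.6]
 [ 525.9 -238.4]
 [ 358.5 -283.8]
 [ 521.5 -296.2]]
yaw -4.410979420196971 centre [ 436.36068714 -316.74097178]
```

>>> apply_moves --pt "0 0 0 4 0 0 0" --pt "0 0 0 9 0 0 0" --pt "0 0 0 10 0 0 0" --pt "0 0 0 10 0 0 0" --pt "0 0 0 10 0 0 0" --pt "0 0 0 8 0 0 0" --pt "0 0 0 5 0 0 0" --pt "0 0 0 3 0 0 0" --pt "0 0 0 1.5 0 0 0" --pt "0 0 0 0.5 0 0 0"

```text
time: 31.2
ee_pos: [436.5, -314.6, 30.1]
tcp_rot: [0.733, 0.68, -0.0, 0.0]
force: [1.4, -0.6, -5.8]
opening: 10.7
grasp_force: 60.1
```

>>> apply_moves --pt "0 0 0 0.3 0 0 0" --pt "0 0 0 0.3 0 0 0" --pt "0 0 0 0.3 0 0 0" --pt "0 0 0 0.3 0 0 0" --pt "0 0 0 0.3 0 0 0" --pt "0 0 0 0.2 0 0 0" --pt "0 0 0 0.2 0 0 0" --pt "0 0 0 0 0 0 0" --pt "0 0 0 0 0 0 0" --pt "0 0 0 0 0 0 0"

```text
time: 32.45
ee_pos: [436.4, -314.5, 28.2]
tcp_rot: [0.733, 0.68, -0.0, 0.0]
force: [-1.0, 0.4, -1.1]
opening: 11.0
grasp_force: 60.8
```

>>> apply_moves --pt "0 0 0 0.1 0 0 0" --pt "0 0 0 0.1 0 0 0" --pt "0 0 0 0.1 0 0 0" --pt "0 0 0 0 0 0 0" --pt "0 0 0 0 0 0 0" --pt "0 0 0 0 0 0 0" --pt "0 0 0 0 0 0 0" --pt "0 0 0 0 0 0 0" --pt "0 0 0 0 0 0 0" --pt "0 0 0 0 0 0 0"

```text
time: 33.7
ee_pos: [436.4, -314.5, 28.2]
tcp_rot: [0.733, 0.68, -0.0, 0.0]
force: [-3.0, 2.6, 6.1]
opening: 11.1
grasp_force: 61.8
```

>>> apply_moves --pt "0 0 0 -0.1 0 0 0" --pt "0 0 0 -0.1 0 0 0" --pt "0.2 0 0 0 0 0 0" --pt "0.3 0 0 0 0 0 0" --pt "0.45 0 0 0 0 0 0" --pt "0.45 0 0 0 0 0 0" --pt "0.45 0 0 0 0 0 0" --pt "0.45 0 0 -2 0 0 0" --pt "0.45 0 0 -5 0 0 0" --pt "0.45 0 0 -10 0 0 0"

```text
time: 34.95
ee_pos: [436.2, -314.3, 45.2]
tcp_rot: [0.733, 0.68, -0.0, -0.0]
force: [-0.7, 0.8, 0.8]
opening: 38.9
grasp_force: 0.0
```

>>> apply_moves --pt "0.45 0 0 -15 0 0 0" --pt "0.45 0 0 -20 0 0 0" --pt "0.45 0 0 -25 0 0 0" --pt "0.45 0 0 -30 0 0 0" --pt "0.45 0 0 -25 0 0 0" --pt "0.45 0 0 -15 0 0 0" --pt "0.45 0 0 0 0 0 0" --pt "0.45 0 0 0 0 0 0" --pt "0.45 0 0 0 0 0 0" --pt "0.45 0 0 0 0 0 0"

```text
time: 36.2
ee_pos: [436.0, -314.2, 174.0]
tcp_rot: [0.733, 0.68, -0.0, -0.001]
force: [0.3, -0.3, 0.4]
opening: 38.3
grasp_force: 0.0
```

```bash
python3 - <<'E'
from h import *
s=bot.get_state(); print(s['time'],s['ee_pos'],s['force'],s['opening'])
im,d=bot.snapshot('wrist'); im2,d=bot.snapshot('side')
cv2.imwrite('pics/end.png',np.hstack([cv2.resize(im,(400,300)),cv2.resize(im2[100:250,220:420],(400,300))]))
E
```

```text
36.2 [ 435.99694143 -314.15179165  174.03385286] [ 0.2725741  -0.28826486  0.40175662] 38.265785259903936
```

View pics/end.png

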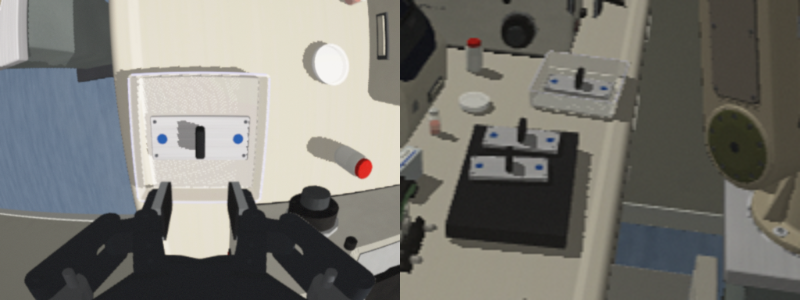

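The plate lies upright and level on the tray floor at (200,137). The two flat plates are still on the granite, and the gripper is clear of everything.

```bash
python3 -c "
from station import bot
print(bot.hand_in())"
```

```text
the job is handed in; nothing more can be done
None
```

The bowed plate was the leftmost one (highest y). I held it tipped at about 0.09 rad, set it down softly and upright in the clear tray, left the two flat plates where they lay, and handed the job in at about 36 s.

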